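Clamp the domed hat block with its cam lever

ROBOT

A 7-joint arm with a two-finger parallel gripper is mounted at the origin on the work surface. World frame = base frame: x ahead of the robot, y to its left, z up, the work surface at z = 0. Lengths are in m, angles in rad, forces in N, time in s.
With the tool pointing down it reaches from about 0.4 to 0.85 m from the base axis. Payload 10.4 kg.
Tool frame: the origin (TCP) lies at the very end of the fingers, on their centre line; the grasp point (between the pads) lies 19 mm behind it (ctrl.grip_point_offset is the distance from the TCP to the grasp point, in m); y points along the fingers, z is the direction in which the jaws open and shut, and the axes are right-handed (so a half turn about y gives the same grasp; the last joint's range is limited). The gripper opens to 87 mm and grips with 3 to 60 N. Pads are 19 mm wide; open, the fingers measure 117 mm over their backs; the gripper's body (75 mm by 190 mm) begins 51 mm behind the grasp point.
Start: joints at [1.177, 0.332, -0.065, 1.46, 0.022, 1.35, -0.088], TCP at [0.226, -0.583, 0.223] pointing down, gripper open.
Joint ranges: [-2.6, 2.6], [-0.5, 2.12], [-1.47, 1.34], [0.16, 2.42], [-1.27, 4.41], [0.06, 2.06], [-2.6, 2.6]. Speed limits (rad/s): [2.22, 2.22, 2.79, 2.79, 3.14, 3.14, 3.14].

INTERFACE

Orientations are given as a unit quaternion [x, y, z, w].
In Python, from station import monitor, cams, ctrl gives the robot as it stands. The module is installed in compiled form; this text tells all that it offers.
- The arm moves only by the tool play_rows, never from a script. Its argument "targets" is a list of rows, each a list of 3 entries, a list of its own where there are three numbers: the turn, a rotation vector about the tool's x, y, z in degrees, then the shift along the tool's x, y, z in m, then the gripper command: -1 is shut, 1 is fully open, values between are in proportion. In form: [[[wx, wy, wz], [dx, dy, dz], hand], ...]. A call has 1 to 20 rows; each row is the pose to reach, as a shift and turn from the pose measured when the call began, along the tool's axes at that moment; what a row does not reach only later rows make up. A row lasts 1/8 s, in which the tool goes at most 62.5 mm and 10.7 degrees, less where a joint would pass 70% of its speed; a pose out of reach is approached as far as the arm can. A call with a gripper value outside its range is refused whole. The fingers move at their own pace and stop on an object; "grip_force" is the grip in N (left out, the last holds). Time passes only in rows, so rows that repeat a pose let the fingers close. It gives the time, the measured TCP pose, the force and the opening at its end, in the units of the state.
- monitor.read_state(): the state, without advancing time (a new reading comes with each control period).
- cams.capture(name): name is "scene" or "top" or "wrist"; returns the picture (400x640x3 uint8, red, green, blue); there is no depth.
- cams.camera_params(name): a dict with "mtx" (3x3 intrinsics, pixels), "k1" (the pictures are not rectified: a ray, as slopes to the right and down, at radius r is drawn at 1 + k1 r^2 times it, then the intrinsics apply), "cam_to_world" (4x4, takes a point from camera to world coordinates). Camera axes: x right, y down, z forward; pixel columns grow to the right and rows downward; lengths in m; the calibration is good to about 2 mm. A picture is of the moment at which its call begins: read the wrist's pose just before it. camera_params takes no time and is no camera call; for the wrist camera it gives the pose at the moment of the call.
- ctrl.finish_job(): hands the job in, once; it reports no verdict.
The state is a dict: "time_s": time; "joint_pos": joint angles; "qvel": joint speeds; "joint_torque": joint torques, N m; "position": TCP position; "tcp_rot": TCP orientation; "wrist_force": force on the tool from outside, world axes, zero at the start; "torque": the same for the moment, N m; "finger_gap": opening from 0.0 (shut) to 1.0 (fully open).
Only numpy, scipy, OpenCV 4.12 (cv2) and the standard library are available. Lean on these libraries where they do the work, as an engineer would, in place of code of your own. Each camera call takes 0.05 s, during which the arm holds its last target.

TASK

Two small hat blocks stand in holders on the hatter's bench, both with their cam levers open. Clamp the round-domed block: flip the lever of its holder over its high point, away from the block, until it snaps fully closed and stays down by itself. Leave the square flat-topped block's lever open.

Things in the scene. Friction and masses are not known exactly. Their poses are not given: they have to be found in the camera images.
- dome_holder: Fixed dark wood board, 240 (x) x 120 (y) x 20 mm, with the round-domed hat block (110 mm across, centre at x = -70 mm, top z = 110). Origin: centre of the underside, z up; +x points from the block to the side where the cam lever lies when closed. The lever turns about a level pin along y at x = +20, z = 45 mm, between steel cheeks 36 mm long (x), 44 mm over all (y), tops at z = 62.
- dome_lever (a joint): Turn of the domed block's cam lever, rad: 0 = open (upright, leaning 5 degrees to the block), 1.65 = closed (level, pointing to holder +x). Its slope above level is 1.65 minus the value. It starts at 0, held there by its spring, which resists up to 0.6 N m (7 N at 85 mm from the pin) near 0.6 and throws it back open if let go; past the high point at 1.40 it snaps to 1.65 and holds.
- flat_holder: The same holder and axes, but with the square, flat-topped hat block, 104 x 104 mm, top at z = 100 mm. Not to be clamped. On both holders the lever is a straight steel bar that ends in a black paddle grip, 26 mm wide (along y) and 14 mm thick, reaching from 55 to 115 mm from the pin; when closed its middle line is at z = 45 mm.
- flat_lever (a joint): Turn of the same kind of cam lever on the flat-topped block's holder, rad, same values and springs; starts at 0 and is to stay open.

How it is judged:
At the end, for the whole second after the job is handed in: The domed block's lever is past its high point and closed (joint value above 1.55 of 1.65) and at rest; the flat-topped block's lever is still open (below 1.0) (value of joint dome_lever above 1.55 rad and velocity of joint dome_lever below 0.1 rad/s and value of joint flat_lever below 1 rad); the robot touches nothing.
It also fails if it takes over 35 s, if anything falls off the work surface, if the arm or the gripper's body presses on something with over 40 N, if the wrist force passes 120 N, or if a joint passes its speed limit or range.

## Working session

There is one attempt and no reset: what is moved stays moved. The work goes in short steps, Python scripts to look and compute and a tool call to move; the robot and the scene stay as the last step left them, time stands still between calls to the robot, and variables do not carry over. Pictures are saved under pics/ and viewed, and the job is handed in when it is done.

Besides the shell and the picture viewer there is one more tool, called as name([rows], argument=value, ...), one row to a line, values as JSON. play_rows: Moves the arm, as the interface text tells. Its arguments: {"type":"object","properties":{"targets":{"type":"array"},"grip_force":{"type":"number"}},"required":["targets"]}

```bash
mkdir -p pics
python3 - <<'E'
from station import monitor, cams, ctrl
import cv2
print(monitor.read_state())
for n in ("scene","top"):
    cv2.imwrite(f"pics/{n}0.png",cams.capture(n)[:,:,::-1])
    print(n,cams.camera_params(n))
E
```

```text
{'time_s': 0.0, 'joint_pos': array([ 1.17738867,  0.33285971, -0.06467705,  1.46095257,  0.02159444,
        1.34991997, -0.08851742]), 'qvel': array([ 0.0006453 ,  0.00030462, -0.00068399, -0.00190164,  0.00088544,
       -0.00100697, -0.00032608]), 'joint_torque': array([-1.48202864e-03, -6.23236871e+01,  2.32533517e-02, -3.89905107e+01,
       -6.16856944e-02,  3.93911975e-02,  1.27142475e-04]), 'position': array([ 0.22631767, -0.58215602,  0.22175611]), 'tcp_rot': array([-0.13046247,  0.6954861 , -0.69449264,  0.13022519]), 'wrist_force': array([-0.34916046, -0.21643902, -0.42445978]), 'torque': array([0.04496397, 0.03344327, 0.00698047]), 'finger_gap': 0.9979056491308805}
scene {'mtx': array([[455.21715829,   0.        , 318.58153494],
       [  0.        , 455.21715829, 199.85456965],
       [  0.        ,   0.        ,   1.        ]]), 'k1': 0.019665165979442217, 'cam_to_world': array([[ 0.43654363,  0.64227273, -0.63001222,  0.99042491],
       [ 0.89965475, -0.31719175,  0.30001789, -0.20789953],
       [-0.00714137, -0.69776438, -0.71629175,  0.58967889],
       [ 0.        ,  0.        ,  0.        ,  1.        ]])}
top {'mtx': array([[475.58007886,   0.        , 313.93859094],
       [  0.        , 475.58007886, 192.41794397],
       [  0.        ,   0.        ,   1.        ]]), 'k1': -0.11610256484209233, 'cam_to_world': array([[ 0.0208447 , -0.9995813 ,  0.02006801,  0.50269557],
       [-0.99969402, -0.02057127,  0.01373674,  0.00262877],
       [-0.01331816, -0.02034821, -0.99970424,  0.92831251],
       [ 0.        ,  0.        ,  0.        ,  1.        ]])}
```

View pics/scene0.png

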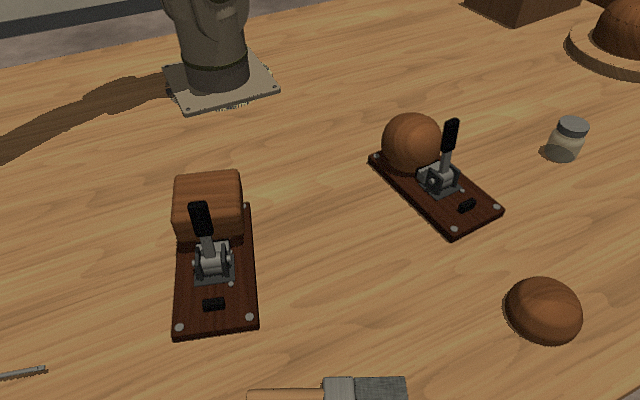

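View pics/top0.png

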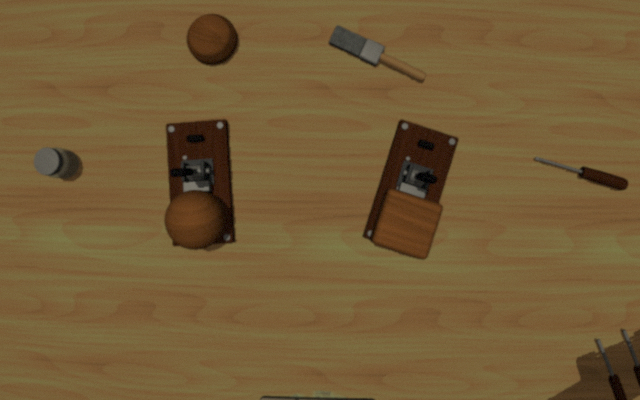

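The scene and top views show the dome holder at top-view pixels (167..234, 121..245). The flat-topped holder is on the right at (365..458, 121..258). I'll measure the board corners next.

Run:
```python
import cv2
t=cv2.imread("pics/top0.png"); s=cv2.imread("pics/scene0.png")
cv2.imwrite("pics/tz.png",cv2.convertScaleAbs(cv2.resize(t[110:255,150:250],None,fx=4,fy=4,interpolation=cv2.INTER_CUBIC),alpha=1.8))
cv2.imwrite("pics/sz.png",cv2.resize(s[100:250,355:515],None,fx=4,fy=4,interpolation=cv2.INTER_CUBIC))
```

```text
(no output)
```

View pics/tz.png

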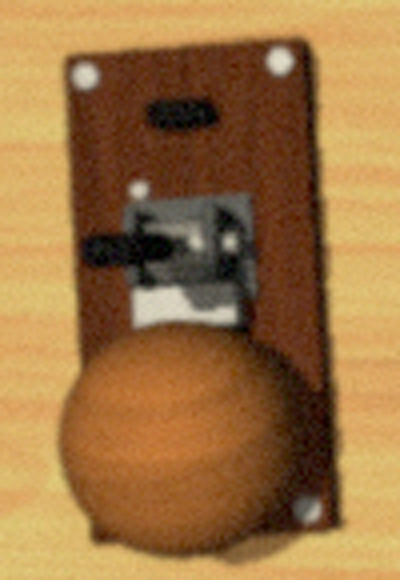

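View pics/sz.png

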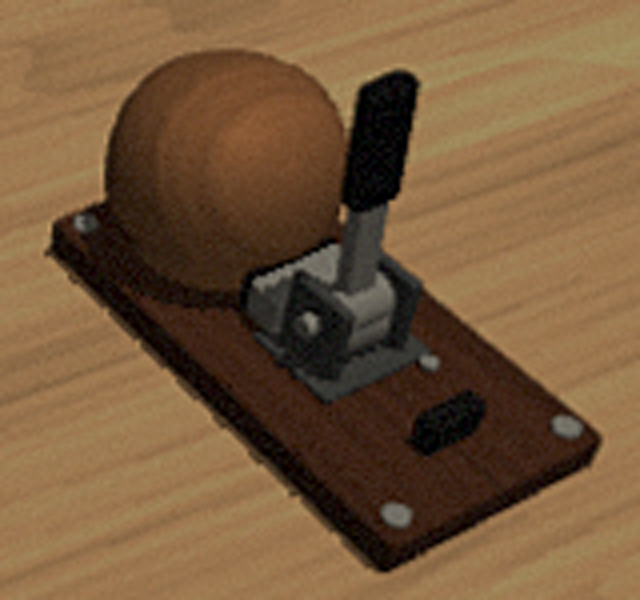

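```bash
cat > h.py <<'E'
import numpy as np
from station import monitor,cams,ctrl
from scipy.optimize import least_squares
from scipy.spatial.transform import Rotation as R
def proj(n,P,p=None):
    p=p or cams.camera_params(n);T=np.linalg.inv(p["cam_to_world"])
    c=(T[:3,:3]@np.atleast_2d(P).T).T+T[:3,3];s=c[:,:2]/c[:,2:]
    s=s*(1+p["k1"]*(s**2).sum(1,keepdims=True));return s*p["mtx"][0,0]+p["mtx"][:2,2]
def w(q,P):
    P=np.atleast_2d(P);c,s=np.cos(q[2]),np.sin(q[2])
    return np.c_[q[0]+c*P[:,0]-s*P[:,1],q[1]+s*P[:,0]+c*P[:,1],P[:,2]]
E
python3 - <<'E'
from h import *
z=lambda a,o:(np.array(a,float)+.5)/4-.5+np.array(o)
t=z([(68,58),(303,41),(332,523)],(150,110)); s=z([(385,552),(600,437),(53,230)],(355,100))
# in top view: left = +y. holder +x = up(+x world)
Pt=np.array([[.12,.06,.02],[.12,-.06,.02],[-.12,-.06,.02]]);Ps=np.array([[.12,-.06,.02],[.12,.06,.02],[-.12,-.06,.02]])
pt,ps=cams.camera_params("top"),cams.camera_params("scene")
f=lambda q:np.r_[proj("top",w(q,Pt),pt)-t,proj("scene",w(q,Ps),ps)-s].ravel()
r=least_squares(f,[.55,.2,0]);print(r.x,r.fun.round(1))
f1=lambda q:f(q)[:6]; f2=lambda q:f(q)[6:]
print(least_squares(f1,r.x).x,least_squares(f2,r.x).x)
q=r.x
a=np.deg2rad(95)
tip=[.02+.115*np.cos(a),0,.045+.115*np.sin(a)]
print("tip",w(q,tip),(proj("scene",w(q,tip),ps)-[355,100])*4,(proj("top",w(q,tip),pt)-[150,110])*4)
print("pin",w(q,[.02,0,.045]))
st=monitor.read_state();print(R.from_quat(st["tcp_rot"]).as_matrix().round(3))
E
```

```text
[0.53579405 0.23672106 0.08290302] [-0.5 -1.1  1.3 -1.3  1.1  2.4  1.3 -0.3  1.2  0.4 -1.2 -2.3]
[0.53574084 0.23793058 0.08527291] [0.5363983  0.23528641 0.08101829]
tip [[0.54573687 0.23754724 0.15956239]] [[384.44964849  78.90065182]] [[110.40835843 251.14493226]]
pin [[0.55572536 0.23837722 0.045     ]]
[[-0.932 -0.001  0.362]
 [-0.362  0.001 -0.932]
 [ 0.    -1.    -0.001]]
```

The two cameras' fits agree to about 3 mm, and the predicted lever tip lands on the paddle in both views. The yaw is 0.083 rad. I'll go round with closed fingers to just behind the paddle (holder x = -22 mm) at a safe height.

```bash
cat >> h.py <<'E'
Q=[0.5358,0.2367,0.083]
def shifts(pts,yaw=Q[2]):
    st=monitor.read_state();M=R.from_quat(st["tcp_rot"]).as_matrix()
    G=np.array([[-np.cos(yaw),0,np.sin(yaw)],[-np.sin(yaw),0,-np.cos(yaw)],[0,-1,0]])
    print("turn",R.from_matrix(M.T@G).as_rotvec(degrees=True).round(1))
    for p in pts: print(np.round(p,3),((np.array(p)-st["position"])@M).round(4))
E
python3 - <<'E'
from h import *
shifts([[.36,-.42,.27],[.50,-.2,.29],[.53,0,.29],w(Q,[-.022,0,.25])[0],w(Q,[-.022,0,.13])[0]])
E
```

```text
turn [ 0.1 16.5  0. ]
[ 0.36 -0.42  0.27] [-0.1834 -0.048  -0.1028]
[ 0.5  -0.2   0.29] [-0.3936 -0.0679 -0.2571]
[0.53 0.   0.29] [-0.494  -0.0676 -0.4327]
[0.514 0.235 0.25 ] [-0.5641 -0.0273 -0.6574]
[0.514 0.235 0.13 ] [-0.5641  0.0927 -0.6572]
```

play_rows([
  [[0,4,0],[-0.046,-0.02,-0.026],-1],
  [[0,8,0],[-0.092,-0.04,-0.052],-1],
  [[0,12,0],[-0.138,-0.048,-0.077],-1],
  [[0,16.5,0],[-0.183,-0.05,-0.103],-1],
  [[0,16.5,0],[-0.225,-0.055,-0.135],-1],
  [[0,16.5,0],[-0.267,-0.06,-0.165],-1],
  [[0,16.5,0],[-0.31,-0.065,-0.195],-1],
  [[0,16.5,0],[-0.352,-0.068,-0.226],-1],
  [[0,16.5,0],[-0.394,-0.068,-0.257],-1],
  [[0,16.5,0],[-0.42,-0.068,-0.301],-1],
  [[0,16.5,0],[-0.445,-0.068,-0.345],-1],
  [[0,16.5,0],[-0.47,-0.068,-0.389],-1],
  [[0,16.5,0],[-0.494,-0.068,-0.433],-1],
  [[0,16.5,0],[-0.508,-0.065,-0.478],-1],
  [[0,16.5,0],[-0.522,-0.06,-0.523],-1],
  [[0,16.5,0],[-0.536,-0.05,-0.568],-1],
  [[0,16.5,0],[-0.55,-0.04,-0.613],-1],
  [[0,16.5,0],[-0.564,-0.027,-0.657],-1],
  [[0,16.5,0],[-0.564,-0.027,-0.657],-1],
  [[0,16.5,0],[-0.564,-0.027,-0.657],-1],
])

```text
time_s: 2.6
position: [0.514, 0.2339, 0.2493]
tcp_rot: [-0.03, 0.707, -0.706, 0.029]
wrist_force: [0.6, -1.3, -0.2]
finger_gap: 0.008
```

Run:
```python
from h import *
import cv2
for n in("scene","wrist"):
  cv2.imwrite(f"pics/{n}1.png",cams.capture(n)[:,:,::-1])
H=lambda th,r,e: None
pts=[w(Q,[-.022,0,.13])[0]]
for th in np.deg2rad([85,70,55,40,25,14,5,0,-3]):
    # front bottom corner at r=.088 on paddle face; rod half 9.5 mm in x
    r=.09; c=[.02+r*np.cos(th)-.007*np.sin(th)-.0095,0,.045+r*np.sin(th)+.007*np.cos(th)]
    print(np.rad2deg(th).round(),np.round(c,3)); pts.append(w(Q,c)[0])
shifts(pts)
```

```text
85.0 [0.011 0.    0.135]
70.0 [0.035 0.    0.132]
55.0 [0.056 0.    0.123]
40.0 [0.075 0.    0.108]
25.0 [0.089 0.    0.089]
14.0 [0.096 0.    0.074]
5.0 [0.1  0.   0.06]
0.0 [0.1   0.    0.052]
-3.0 [0.101 0.    0.047]
turn [ 0.  -0.1  0. ]
[0.514 0.235 0.13 ] [ 0.0005  0.1198 -0.0017]
[0.547 0.238 0.135] [-0.0329  0.1145 -0.0018]
[0.57  0.24  0.132] [-0.0562  0.1178 -0.0019]
[0.592 0.241 0.123] [-0.0779  0.127  -0.0019]
[0.61  0.243 0.108] [-0.0965  0.1415 -0.0019]
[0.625 0.244 0.089] [-0.1106  0.1604 -0.002 ]
[0.632 0.245 0.074] [-0.1177  0.1762 -0.002 ]
[0.635 0.245 0.06 ] [-0.1211  0.1899 -0.002 ]
[0.636 0.245 0.052] [-0.122   0.1977 -0.002 ]
[0.636 0.245 0.047] [-0.1223  0.2025 -0.002 ]
```

View pics/scene1.png

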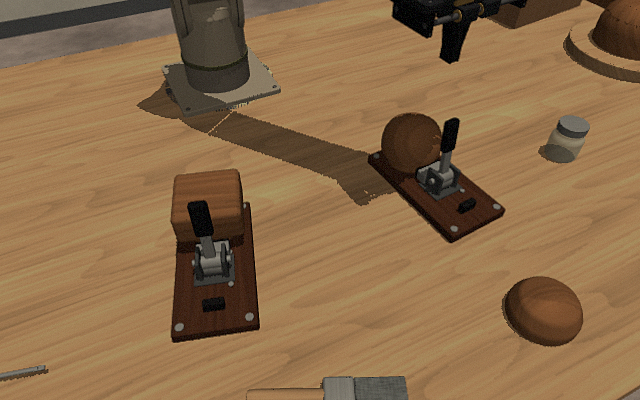

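View pics/wrist1.png

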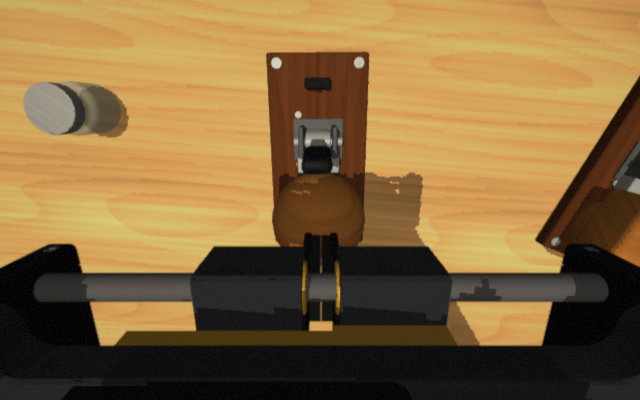

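The picture shows the holder parallel to the tool, with the paddle at (317,158) and the closed fingers at (322,265), so they line up. I'll descend behind the paddle.

play_rows([
  [[0,0,0],[0,0.03,-0.002],-1],
  [[0,0,0],[0,0.06,-0.002],-1],
  [[0,0,0],[0,0.09,-0.002],-1],
  [[0,0,0],[0,0.118,-0.002],-1],
  [[0,0,0],[0,0.118,-0.002],-1],
  [[0,0,0],[0,0.118,-0.002],-1],
], grip_force=20)

```text
time_s: 3.45
position: [0.5151, 0.2349, 0.1331]
tcp_rot: [-0.028, 0.707, -0.706, 0.029]
wrist_force: [-0.6, 0.1, 0.6]
finger_gap: -0.001
```

Run:
```python
from h import *
import cv2
a=cams.capture("scene")[:,:,::-1]
cv2.imwrite("pics/s2.png",cv2.resize(a[20:250,355:515],None,fx=2.5,fy=2.5))
print(monitor.read_state()["wrist_force"])
pts=[]
for th in np.deg2rad([85,70,55,40,25,14,5,0]):
    r=.09; pts.append(w(Q,[.02+r*np.cos(th)-.007*np.sin(th)-.0095,0,.045+r*np.sin(th)+.007*np.cos(th)])[0])
shifts(pts)
```

```text
[-0.3262719   0.0790386   0.73013123]
turn [ 0.1 -0.2 -0.1]
[0.547 0.238 0.135] [-0.032  -0.0019  0.0001]
[0.57  0.24  0.132] [-0.0553  0.0015  0.    ]
[0.592 0.241 0.123] [-0.077   0.0107 -0.    ]
[0.61  0.243 0.108] [-0.0955  0.0253 -0.0001]
[0.625 0.244 0.089] [-1.096e-01  4.420e-02 -1.000e-04]
[0.632 0.245 0.074] [-1.166e-01  6.000e-02 -1.000e-04]
[0.635 0.245 0.06 ] [-1.20e-01  7.37e-02 -1.00e-04]
[0.636 0.245 0.052] [-1.209e-01  8.160e-02 -1.000e-04]
```

View pics/s2.png

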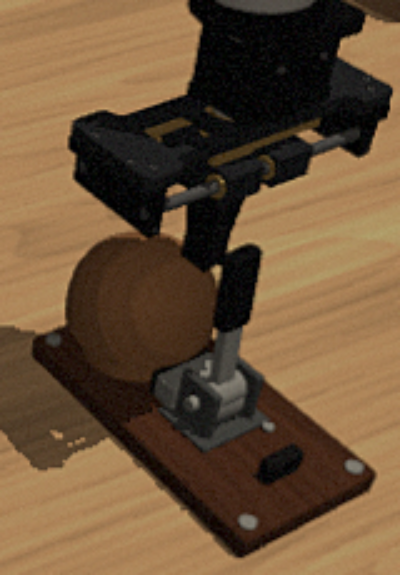

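The fingers sit just behind the paddle (about (235,265) in the crop) and clear of the dome. I'll push along the arc, first to about 40° slope.

play_rows([
  [[0,0,0],[-0.016,-0.001,0],-1],
  [[0,0,0],[-0.032,-0.002,0],-1],
  [[0,0,0],[-0.044,0,0],-1],
  [[0,0,0],[-0.055,0.002,0],-1],
  [[0,0,0],[-0.066,0.006,0],-1],
  [[0,0,0],[-0.077,0.011,0],-1],
  [[0,0,0],[-0.087,0.018,0],-1],
  [[0,0,0],[-0.096,0.025,0],-1],
  [[0,0,0],[-0.096,0.025,0],-1],
])

```text
time_s: 4.62
position: [0.6113, 0.2427, 0.1075]
tcp_rot: [-0.028, 0.707, -0.706, 0.029]
wrist_force: [-2.4, 1.8, 2.4]
finger_gap: 0.005
```

Run:
```python
from h import *
import cv2
a=cams.capture("scene")[:,:,::-1]
cv2.imwrite("pics/s3.png",cv2.resize(a[20:250,355:515],None,fx=2.5,fy=2.5))
print(monitor.read_state()["wrist_force"])
pts=[]
for th in np.deg2rad([40,32,25,19,14,9,5,0,-3]):
    r=.09; pts.append(w(Q,[.02+r*np.cos(th)-.007*np.sin(th)-.0095,0,.045+r*np.sin(th)+.007*np.cos(th)])[0])
shifts(pts)
```

```text
[-2.2486762   0.69626454  1.33043287]
turn [ 0.1 -0.2 -0.1]
[0.61  0.243 0.108] [ 0.0005 -0.0003 -0.0002]
[0.619 0.244 0.099] [-0.0077  0.0093 -0.0002]
[0.625 0.244 0.089] [-0.0137  0.0186 -0.0002]
[0.629 0.244 0.081] [-0.0179  0.0271 -0.0002]
[0.632 0.245 0.074] [-0.0207  0.0344 -0.0003]
[0.634 0.245 0.066] [-0.0228  0.042  -0.0002]
[0.635 0.245 0.06 ] [-0.0241  0.0482 -0.0002]
[0.636 0.245 0.052] [-0.025   0.056  -0.0002]
[0.636 0.245 0.047] [-0.0253  0.0607 -0.0002]
```

View pics/s3.png

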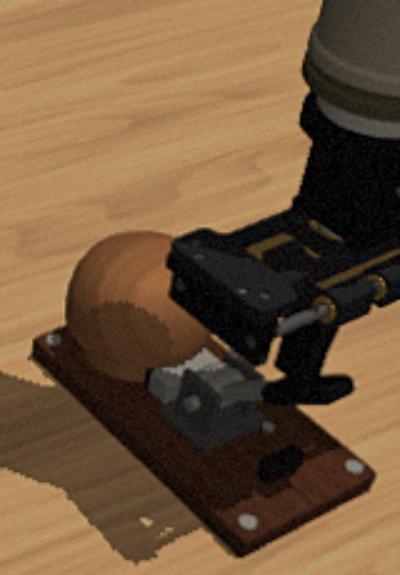

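The lever has followed to roughly 35–40° slope, with its paddle under the fingertips at about (315,385) in the crop. I'll continue down past the high point.

play_rows([
  [[0,0,0],[-0.008,0.009,0],-1],
  [[0,0,0],[-0.014,0.019,0],-1],
  [[0,0,0],[-0.018,0.027,0],-1],
  [[0,0,0],[-0.021,0.035,0],-1],
  [[0,0,0],[-0.023,0.042,0],-1],
  [[0,0,0],[-0.024,0.048,0],-1],
  [[0,0,0],[-0.025,0.054,0],-1],
  [[0,0,0],[-0.025,0.056,0],-1],
  [[0,0,0],[-0.025,0.056,0],-1],
])

```text
time_s: 5.8
position: [0.636, 0.2448, 0.0525]
tcp_rot: [-0.028, 0.707, -0.706, 0.029]
wrist_force: [-0.9, -0.9, 3.8]
finger_gap: 0.005
```

The TCP is at z = 52.5 mm, the top face of a closed paddle. I'll lift straight up slowly, then look.

play_rows([
  [[0,0,0],[0,-0.01,0],-1],
  [[0,0,0],[0,-0.03,0],-1],
  [[0,0,0],[0,-0.07,0],-1],
  [[0,0,0],[0,-0.12,0],-1],
  [[0,0,0],[0,-0.17,0],-1],
  [[0,0,0],[0,-0.2,0],-1],
  [[0,0,0],[0,-0.2,0],-1],
  [[0,0,0],[0,-0.2,0],-1],
])

```text
time_s: 6.8
position: [0.6355, 0.2445, 0.2527]
tcp_rot: [-0.028, 0.707, -0.706, 0.029]
wrist_force: [-1.1, -0.1, -0.7]
finger_gap: 0.006
```

Run:
```python
from h import *
import cv2
cv2.imwrite("pics/s4.png",cams.capture("scene")[:,:,::-1])
cv2.imwrite("pics/t4.png",cams.capture("top")[:,:,::-1])
print(monitor.read_state()["wrist_force"])
for th in (0,.1,.25): print(th,proj("scene",w(Q,[.02+.115*np.cos(th),0,.045+.115*np.sin(th)])))
```

```text
[-0.16036033 -1.20255908 -0.22072151]
0 [[490.39804595 218.5889798 ]]
0.1 [[492.04520625 213.49653157]]
0.25 [[493.51698271 204.90149933]]
```

View pics/s4.png

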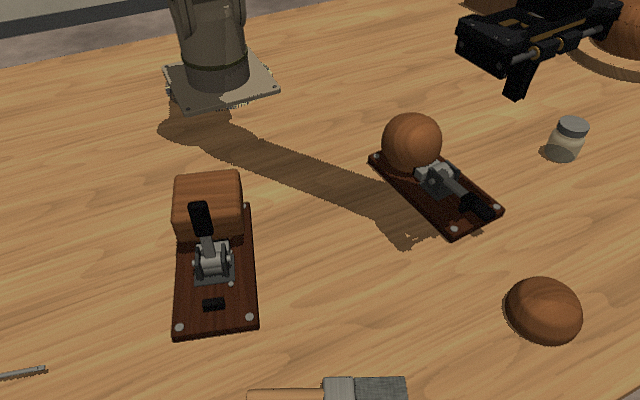

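Run:
```python
import cv2
a=cv2.imread("pics/s4.png")[140:250,400:520]
a=cv2.convertScaleAbs(cv2.resize(a,None,fx=5,fy=5,interpolation=cv2.INTER_CUBIC),alpha=2.5)
for p in((490.4,218.6),(492,213.5),(493.5,204.9)): cv2.circle(a,(int((p[0]-400)*5),int((p[1]-140)*5)),3,(0,255,0),-1)
cv2.imwrite("pics/s5.png",a)
```

```text
(no output)
```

View pics/s5.png

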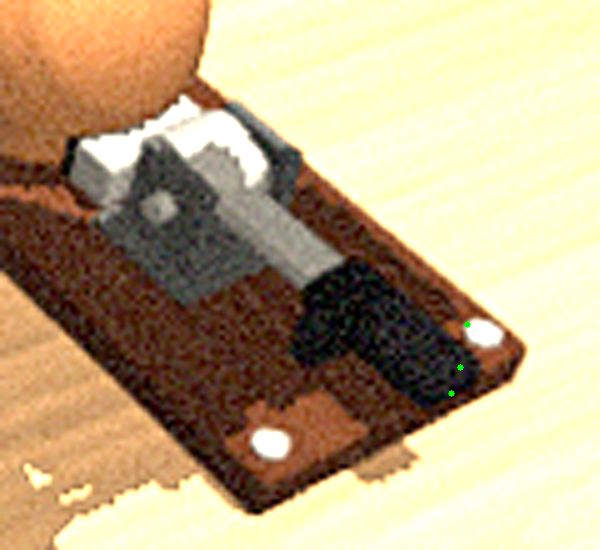

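```bash
python3 -c "
from station import ctrl,monitor
print(monitor.read_state()['time_s']);print(ctrl.finish_job())"
```

```text
6.9
the job is handed in; nothing more can be done
None
```

I clamped the domed block's lever and left the flat-topped block's lever open. The job was handed in at 6.9 s of the 35 s allowed, and no verdict is reported.

- **What I did:** I found the dome holder from its board corners in the top and scene cameras; the two fits agreed to about 3 mm. With the fingers closed, I pushed the paddle from the block side over its arc and down to 52 mm, the top of a closed paddle. Then I lifted clear.
- **Domed block's lever:** In the last scene picture, taken with the gripper about 200 mm above, the lever was lying down on its own. Its tip was within about 2–3 pixels of the predicted closed position, roughly 0.05 rad by eye. The joint value itself can't be read.
- **Flat-topped block's lever:** It was still upright in the same picture.
- **Forces:** The readings during the push stayed below about 5 N, and were close to zero after the lift.

No check failed.

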